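Index the sample carriage to its latched reading position

TASK

Two identical sprung slide stations stand on the table; one carriage holds a small sample bottle, the other is empty. With the fingertips, push the carriage that holds the bottle by its front plate all the way in to its end stop, then let it go, so that it springs back and catches on its stop pin at the middle position, with the bottle between the two posts. Only push: do not lift the bottle out, do not touch the stop pin's knob, do not push the empty carriage, and leave the things around where they are.

Things in the scene. Friction and masses are not known exactly. Their poses are not given: they have to be found in the camera images.
- load_push (a point): centre of the front face of the loaded carriage's push plate: upright grey plate at the robot's end, 46 mm wide, 8 mm thick, 16 to 66 mm above the table; this point is 41 mm above the table and moves with the carriage. x axis: level along the way in (away from the robot), z up. The space before and above it is free.
- load_station: the loaded station, fixed: base plate 180 x 104 mm, 12 mm high, from x = -80 to 100 mm; origin at table height between the rails, x axis along the way in. In this frame the push plate's face is at x = -95 mm when out; rails (26 mm high) from x = -45 mm, two posts (66 mm high) at x = -7 to 19 mm, y = +-41 mm, pin bridge (50 mm high) at x = 80 mm
- load_slide (a joint): travel of the loaded carriage in m: 0 out (start), 0.026 latched (middle), 0.050 end stop. A spring drives it out, 2.5 N at 0 to 6.5 N at 0.050; the stop pin's ramp adds about 2 N up to 0.024, damping 20 N per m/s. Let go beyond about 0.027 it returns by itself and catches at 0.026; let go earlier it returns to 0
- load_pin: the loaded station's upright sprung stop pin with its round dark knob (18 mm across, 13 mm high), standing on the bridge; origin at the centre of the knob's underside: 58 mm above the table with the pin down (start, and when it has dropped behind the carriage's tooth), up to 69 mm while the tooth passes under it; not to be touched
- sample_mid (a point): middle of the sample bottle (round screw-cap bottle 34 mm across, 62 mm high, loose, standing in a round 18 mm high collar on the loaded carriage, its foot 21 mm above the table); this point is on its axis 31 mm above its foot, 75 mm beyond the push plate's front face; z is the bottle's axis
- idle_push (a point): centre of the front face of the empty carriage's push plate: upright grey plate at the robot's end, 46 mm wide, 8 mm thick, 16 to 66 mm above the table; this point is 41 mm above the table and moves with the carriage. x axis: level along the way in (away from the robot), z up; this station is not to be operated
- idle_slide (a joint): travel of the empty carriage in m, 0 out (start and end), like the loaded one
- spare_bottle: another screw-cap bottle, 34 mm across, 62 mm high, standing loose on the table to the left; origin at the centre of its underside; bystander
- tweezers: steel tweezers lying loose on the table before the tip box, 127 mm long along their y axis, 9 mm high; origin under their middle; bystander
- syringe: plastic syringe lying loose on the table to the right, 104 mm long along its x axis, 15 mm high; origin under its middle; bystander
Mind the look-alikes: they are no part of the job. What is shaped like the part that bears sample_mid but pink is not meant.

How it is judged:
By the outcome, as a careful person would: the job done as asked, in the order asked, and still so for the second after the job is handed in, with the robot touching nothing.
It also fails if it takes over 32 s, if anything falls off the work surface, if the arm or the gripper's body presses on something with over 40 N, if the wrist force passes 120 N, or if a joint passes its speed limit or range.

ROBOT

A 7-joint arm with a two-finger parallel gripper is mounted at the origin on a cart in front of the work surface, level with it; the furniture and walls round the work are solid. World frame = base frame: x ahead of the robot, y to its left, z up, the work surface at z = 0. Lengths are in m, angles in rad, forces in N, time in s.
With the tool pointing down it reaches from about 0.425 to 1.025 m from the base axis. Payload 9.4 kg.
Tool frame: the origin (TCP) lies between the finger pads; the fingertips stand ahead of it and the grasp point (between the pads) lies 2 mm behind it (robot.tips_ahead is the z of the fingertips in the tool frame, in m); z points along the fingers, y is the line along which they close (so a half turn about z gives the same grasp; the last joint's range is limited). The gripper opens to 85 mm and grips with 20 to 120 N. Pads are 22 mm wide; open, the fingers measure 114 mm over their backs; the gripper's body (76 mm by 85 mm) begins 54 mm behind the grasp point. The pads swing forward as they close: fully open they stand 13 mm farther back than shut.
Start: joints at [-1.347, 0.599, -0.003, 1.599, 0.002, 0.943, -0.08], TCP at [0.215, 0.692, 0.248] pointing down, gripper open.
Joint ranges: [-2.57, 2.57], [-0.35, 1.97], [-1.29, 1.29], [0.11, 2.56], [-1.05, 4.19], [0.11, 1.86], [-2.63, 2.63]. Speed limits (rad/s): [2.22, 2.22, 3.01, 3.01, 3.14, 3.14, 3.14].

INTERFACE

Orientations are given as a rotation vector (axis times angle).
In Python, from rig import robot gives the robot as it stands.
- The arm moves only by the tool carry_out, never from a script. Its argument "plan" is a list of rows, each a list of 3 entries, a list of its own where there are three numbers: the turn, a rotation vector about the world's x, y, z in rad, then the shift along the world's x, y, z in m, then the finger opening in m, from 0 to 0.0854. A call has 1 to 12 rows; each row is the pose to reach, as a shift and turn from the pose commanded when the call began; what a row does not reach only later rows make up. A row lasts 1/10 s, in which the tool goes at most 50 mm and 8.59 degrees, less where a joint would pass 70% of its speed; a pose out of reach is approached as far as the arm can. A call with a gripper value outside its range is refused whole. The fingers move at their own pace and stop on an object; the grip force is fixed at half the most. Time passes only in rows, so rows that repeat a pose let the fingers close. It gives the time, the measured TCP pose, the force, the opening and the grip force at its end, in the units of the state.
- robot.get_state(): the state, without advancing time (a new reading comes with each control period).
- robot.get_image(name): name is "scene" or "top"; returns the picture (384x512x3 uint8, red, green, blue); there is no depth.
- robot.camera_info(name): a dict with "mtx" (3x3 intrinsics, pixels), "k1" (the pictures are not rectified: a ray, as slopes to the right and down, at radius r is drawn at 1 + k1 r^2 times it, then the intrinsics apply), "origin" and "rotation" of the camera in the world. Camera axes: x right, y down, z forward; pixel columns grow to the right and rows downward; lengths in m; the calibration is good to about 2 mm. A picture is of the moment at which its call begins. camera_info takes no time and is no camera call.
- robot.sign_off(): hands the job in; it is judged then, once.
The state is a dict: "t": time; "joint_positions": joint angles; "qd": joint speeds; "effort": joint torques, N m; "eef_pos": TCP position; "ee_rot": TCP orientation; "force": force on the tool from outside, world axes, zero at the start; "moment": the same for the moment, N m; "opening": finger opening in m; "grip_force": force on a finger pad.
Only numpy, scipy, OpenCV 4.12 (cv2) and the standard library are available. Lean on these libraries where they do the work, as an engineer would, in place of code of your own. Each camera call takes 0.05 s, during which the arm holds its last target. There are 200 camera calls.

## Working session

There is one attempt and no reset: what is moved stays moved. The work goes in short steps, Python scripts to look and compute and a tool call to move; the robot and the scene stay as the last step left them, time stands still between calls to the robot, and variables do not carry over. Pictures are saved under pics/ and viewed, at most 10 in all, crops included, and the job is handed in when it is done.

Besides the shell and the picture viewer there is one more tool, called by a JSON object that holds its "op" and its "data". carry_out: Moves the arm, as the interface text tells. Its arguments: {"type":"object","properties":{"plan":{"type":"array"}},"required":["plan"]}

```bash
mkdir -p pics; python3 - <<'E'
from rig import robot
import cv2
for n in("scene","top"):
    cv2.imwrite(f"pics/{n}0.png",robot.get_image(n)[:,:,::-1]); c=robot.camera_info(n); print(n,c)
s=robot.get_state();print(s["t"],s["eef_pos"],s["ee_rot"],s["opening"],robot.tips_ahead)
E
```

```text
scene {'mtx': array([[374.36123283,   0.        , 259.2358055 ],
       [  0.        , 374.36123283, 193.50223211],
       [  0.        ,   0.        ,   1.        ]]), 'k1': 0.0020011518873911368, 'origin': array([-0.32141157, -0.55715371,  0.63249429]), 'rotation': array([-1.87414404,  1.1088866 , -0.62721099])}
top {'mtx': array([[380.24652653,   0.        , 247.88520296],
       [  0.        , 380.24652653, 192.89626027],
       [  0.        ,   0.        ,   1.        ]]), 'k1': -0.12812341955294523, 'origin': array([ 0.39730441, -0.08022039,  1.387536  ]), 'rotation': array([-2.17176573,  2.17895146, -0.07312164])}
0.1 [0.21470023 0.69206587 0.24748345] [-4.70631654e-01 -3.10606415e+00  2.22466227e-03] 0.08570344475309881 0.017
```

View pics/scene0.png

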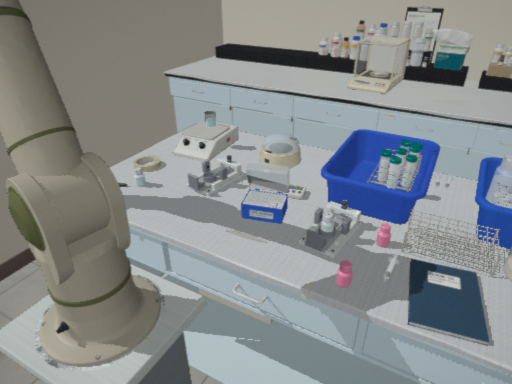

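View pics/top0.png

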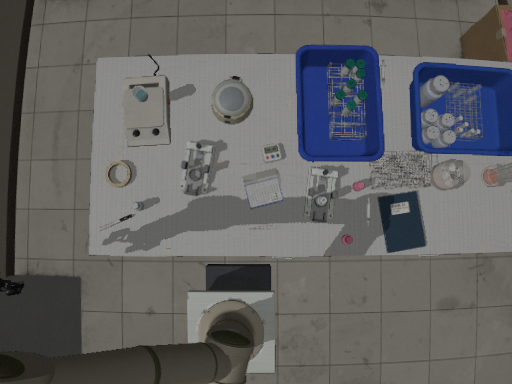

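The scene shows one station with a bottle at scene (330,225) / top (321,195) and an empty one at scene (215,175) / top (197,168). Candidates for the sample bottle are:
- the whitish bottle in the carriage, top (321,200)
- pink bottles, top (358,186) and (346,239)
- the spare bottle on the left, top (138,205)

I choose the one in the carriage, and will check it in a close crop.

```bash
python3 - <<'E'
import cv2,numpy as np
a=cv2.imread("pics/top0.png")[155:235,290:370];b=cv2.imread("pics/scene0.png")[190:270,290:370]
cv2.imwrite("pics/crop.png",np.hstack([cv2.resize(i,(400,400),interpolation=cv2.INTER_CUBIC) for i in(a,b)]))
E
```

```text
(no output)
```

View pics/crop.png

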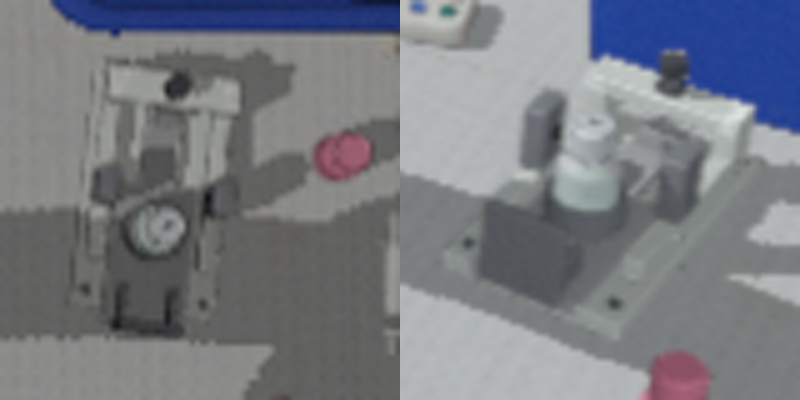

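The crop confirms it: a white-capped bottle in the carriage, with the grey push plate at the near end (top px ~(319.5,221)) and the dark knob at ~(325.5,171.5).

```bash
cat > h.py <<'E'
from rig import robot
import cv2,numpy as np
from scipy.spatial.transform import Rotation as R
def ray(n,uv,z):
    c=robot.camera_info(n)
    p=cv2.undistortPoints(np.array([[uv]],float),c["mtx"],np.array([c["k1"],0,0,0]))[0,0]
    d=R.from_rotvec(c["rotation"]).apply([*p,1]); o=c["origin"]
    return o+d*(z-o[2])/d[2]
E
python3 - <<'E'
from h import *
def pt(x,y): return (290+x/5-.4,155+y/5-.4)
def ps(x,y): return (290+(x-400)/5-.4,190+y/5-.4)
k=ray("top",pt(179,83),.071)
l=ray("top",pt(113,328),.066);r=ray("top",pt(182,332),.066)
b=ray("top",pt(164,226),.083)
print("top knob",k,"l",l,"r",r,"bottle",b)
m=(l+r)/2;d=k-m;print("mid",m,"yaw",np.degrees(np.arctan2(d[1],d[0])),np.hypot(*d[:2]))
e=l-r;print("plate yaw",np.degrees(np.arctan2(-e[0],e[1])),np.hypot(*e[:2]))
for u in[(484,200),(578,245)]:print("scene plate",ray("scene",ps(*u),.066))
print("scene knob",ray("scene",ps(673,54),.071),"bl bases",ray("scene",ps(445,257),.012),ray("scene",ps(612,335),.012))
print("top base corners",ray("top",pt(68,303),.012),ray("top",pt(210,322),.012))
print(R.from_rotvec(robot.get_state()["ee_rot"]).as_matrix().round(3))
E
```

```text
top knob [ 0.57681552 -0.33633853  0.071     ] l [ 0.40602106 -0.28790295  0.066     ] r [ 0.40293108 -0.33618137  0.066     ] bottle [ 0.4758592  -0.32159139  0.083     ]
mid [ 0.40447607 -0.31204216  0.066     ] yaw -8.024660114699072 0.17404367424748884
plate yaw -3.6621318352247836 0.048377203358907064
scene plate [ 0.40691892 -0.29317572  0.066     ]
scene plate [ 0.39484687 -0.34775518  0.066     ]
scene knob [ 0.58005733 -0.33570921  0.071     ] bl bases [ 0.4193136  -0.26945144  0.012     ] [ 0.40190504 -0.36830692  0.012     ]
top base corners [ 0.42463053 -0.26391283  0.012     ] [ 0.41025711 -0.36723366  0.012     ]
[[-0.955  0.296 -0.   ]
 [ 0.296  0.955 -0.001]
 [-0.    -0.001 -1.   ]]
```

{"op": "carry_out", "data": {"plan": [[[0,0,0.08],[0.04,-0.027,0],0],[[0,0,0.16],[0.08,-0.055,0],0],[[0,0,0.16],[0.12,-0.082,0],0],[[0,0,0.16],[0.16,-0.11,0],0],[[0,0,0.16],[0.2,-0.137,0],0],[[0,0,0.16],[0.24,-0.165,0],0],[[0,0,0.16],[0.28,-0.192,0],0],[[0,0,0.16],[0.295,-0.24,0],0],[[0,0,0.16],[0.307,-0.288,0],0],[[0,0,0.16],[0.32,-0.336,0],0],[[0,0,0.16],[0.33,-0.384,0],0],[[0,0,0.16],[0.34,-0.432,0],0]]}}

```text
t: 1.3
eef_pos: [0.5549, 0.2583, 0.248]
ee_rot: [-0.221, -3.134, 0.001]
force: [0.8, -0.3, -0.3]
opening: -0.0002
grip_force: 0.0
```

{"op": "carry_out", "data": {"plan": [[[0,0,0],[0.01,-0.048,0],0],[[0,0,0],[0.015,-0.096,0],0],[[0,0,0],[0.015,-0.144,0],0],[[0,0,0],[0.01,-0.192,0],0],[[0,0,0],[0,-0.24,0],0],[[0,0,0],[-0.015,-0.288,0],0],[[0,0,0],[-0.03,-0.335,0],0],[[0,0,0],[-0.05,-0.38,0],0],[[0,0,0],[-0.075,-0.423,0],0],[[0,0,0],[-0.1,-0.465,0],0],[[0,0,0],[-0.125,-0.508,0],0],[[0,0,0],[-0.15,-0.55,0],0]]}}

```text
t: 2.5
eef_pos: [0.4034, -0.2911, 0.2483]
ee_rot: [0.221, 3.134, -0.0]
force: [0.3, -0.6, -0.1]
opening: 0.0
grip_force: 0.0
```

{"op": "carry_out", "data": {"plan": [[[0,0,0],[-0.025,-0.01,0],0],[[0,0,0],[-0.045,-0.016,0],0],[[0,0,0],[-0.045,-0.016,-0.04],0],[[0,0,0],[-0.045,-0.016,-0.08],0],[[0,0,0],[-0.045,-0.016,-0.12],0],[[0,0,0],[-0.045,-0.016,-0.15],0],[[0,0,0],[-0.045,-0.016,-0.18],0],[[0,0,0],[-0.045,-0.016,-0.195],0],[[0,0,0],[-0.045,-0.016,-0.195],0]]}}

```text
t: 3.4
eef_pos: [0.359, -0.3049, 0.0513]
ee_rot: [-0.22, -3.131, -0.003]
force: [-0.0, -1.2, 0.3]
opening: 0.0001
grip_force: 0.0
```

```bash
python3 - <<'E'
from h import *
a=robot.get_image("top")[155:250,280:375,::-1];b=robot.get_image("scene")[180:275,280:375,::-1]
cv2.imwrite("pics/c2.png",np.hstack([cv2.resize(i,(380,380),interpolation=cv2.INTER_CUBIC) for i in(a,b)]))
E
```

```text
(no output)
```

View pics/c2.png

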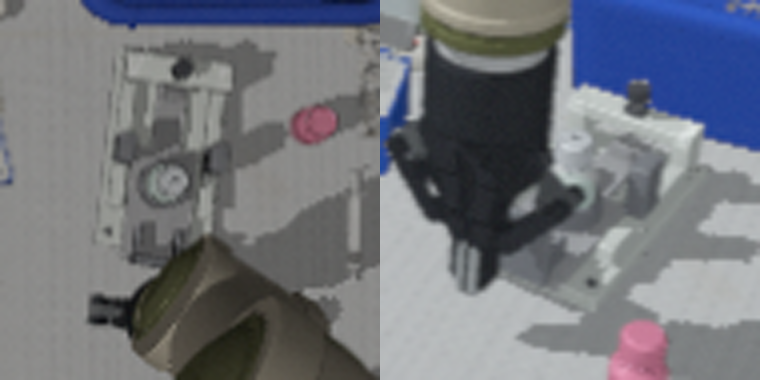

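{"op": "carry_out", "data": {"plan": [[[0,0,0],[0.008,-0.001,0],0],[[0,0,0],[0.016,-0.002,0],0],[[0,0,0],[0.022,-0.003,0],0],[[0,0,0],[0.026,-0.004,0],0],[[0,0,0],[0.03,-0.004,0],0],[[0,0,0],[0.034,-0.005,0],0],[[0,0,0],[0.038,-0.005,0],0],[[0,0,0],[0.042,-0.006,0],0],[[0,0,0],[0.046,-0.006,0],0]]}}

```text
t: 4.4
eef_pos: [0.4046, -0.3114, 0.0531]
ee_rot: [-0.222, -3.131, -0.001]
force: [-5.4, -1.1, 1.8]
opening: -0.0002
grip_force: 2.7
```

{"op": "carry_out", "data": {"plan": [[[0,0,0],[0.004,-0.001,0],0],[[0,0,0],[0.008,-0.001,0],0],[[0,0,0],[0.012,-0.002,0],0],[[0,0,0],[0.016,-0.002,0],0],[[0,0,0],[0.02,-0.003,0],0],[[0,0,0],[0.024,-0.003,0],0],[[0,0,0],[0.028,-0.004,0],0],[[0,0,0],[0.031,-0.004,0],0]]}}

```text
t: 5.2
eef_pos: [0.4358, -0.3155, 0.0531]
ee_rot: [-0.222, -3.131, -0.001]
force: [-6.9, -0.7, 1.9]
opening: 0.0002
grip_force: 3.3
```

{"op": "carry_out", "data": {"plan": [[[0,0,0],[0.002,0,0],0],[[0,0,0],[0.004,-0.001,0],0],[[0,0,0],[0.006,-0.001,0],0]]}}

```text
t: 5.5
eef_pos: [0.4414, -0.3163, 0.053]
ee_rot: [-0.222, -3.131, -0.001]
force: [-7.4, -1.2, 2.5]
opening: 0.0002
grip_force: 3.4
```

{"op": "carry_out", "data": {"plan": [[[0,0,0],[0.002,0,0],0],[[0,0,0],[0.004,-0.001,0],0]]}}

```text
t: 5.7
eef_pos: [0.4419, -0.3164, 0.0529]
ee_rot: [-0.223, -3.125, -0.004]
force: [-18.4, 4.1, 15.5]
opening: -0.0
grip_force: 10.0
```

{"op": "carry_out", "data": {"plan": [[[0,0,0],[0.001,0,0],0],[[0,0,0],[-0.005,0.001,0],0],[[0,0,0],[-0.01,0.001,0],0],[[0,0,0],[-0.015,0.002,0],0],[[0,0,0],[-0.02,0.003,0],0],[[0,0,0],[-0.025,0.003,0],0],[[0,0,0],[-0.03,0.004,0],0],[[0,0,0],[-0.037,0.005,0],0],[[0,0,0],[-0.047,0.006,0],0],[[0,0,0],[-0.06,0.008,0],0],[[0,0,0],[-0.075,0.01,0],0],[[0,0,0],[-0.085,0.012,0],0]]}}

```text
t: 6.9
eef_pos: [0.3599, -0.3054, 0.0534]
ee_rot: [-0.222, -3.133, -0.0]
force: [0.1, -0.7, 0.2]
opening: 0.0002
grip_force: 0.0
```

{"op": "carry_out", "data": {"plan": [[[0,0,0],[0,0,0.03],0],[[0,0,0],[0,0,0.07],0],[[0,0,0],[0,0,0.11],0],[[0,0,0],[0,0,0.15],0],[[0,0,0],[0,0,0.19],0],[[0,0,0],[0.035,0.035,0.2],0],[[0,0,0],[0.07,0.07,0.2],0],[[0,0,0],[0.1,0.105,0.2],0],[[0,0,0],[0.12,0.15,0.2],0],[[0,0,0],[0.14,0.195,0.2],0],[[0,0,0],[0.15,0.24,0.2],0],[[0,0,0],[0.15,0.24,0.2],0]]}}

```text
t: 8.1
eef_pos: [0.5128, -0.059, 0.253]
ee_rot: [0.207, 3.134, 0.004]
force: [-0.1, 0.3, -0.1]
opening: -0.0003
grip_force: 0.0
```

```bash
python3 - <<'E'
from h import *
a=robot.get_image("top")[155:250,280:375,::-1];b=robot.get_image("scene")[180:275,280:375,::-1]
cv2.imwrite("pics/c3.png",np.hstack([cv2.resize(i,(380,380),interpolation=cv2.INTER_CUBIC) for i in(a,b)]))
E
```

```text
(no output)
```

View pics/c3.png

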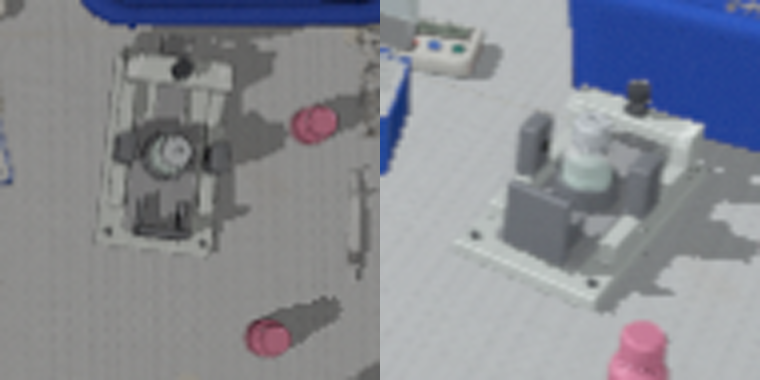

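The carriage is latched at the middle. The bottle stands upright between the posts (top crop (170,152)), and the plate has moved in by about 26 mm (crop y ~235, from ~262). The arm is clear.

```bash
python3 -c "
from rig import robot
print(robot.sign_off())"
```

```text
the job is handed in; nothing more can be done
None
```

I pushed the loaded carriage in to its end stop and let it go. It sprang back and caught at the middle position, with the bottle upright between the posts, and I handed the job in at about 8 s of the 32 s allowed.

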